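# Fit the two-part top on a dressing shaker and draw off the cap alone

## Robot

A 7-joint arm with a two-finger parallel gripper is mounted at the origin on a cart in front of the work surface, level with it; the furniture and walls round the work are solid. World frame = base frame: x ahead of the robot, y to its left, z up, the work surface at z = 0. Lengths are in m, angles in rad, forces in N, time in s.
With the tool pointing down it reaches from about 0.4 to 0.85 m from the base axis. Payload 10.4 kg.
Tool frame: the origin (TCP) lies on the centre line of the jaws, within the pads' length; the fingertips stand 17 mm ahead of it and the grasp point (between the pads) lies 2 mm behind it; z points along the fingers, y is the line along which they close (so a half turn about z gives the same grasp; the last joint's range is limited). The gripper opens to 85 mm and grips with 20 to 120 N. Pads are 22 mm wide; open, the fingers measure 114 mm over their backs; the gripper's body (76 mm by 85 mm) begins 54 mm behind the grasp point. The pads swing forward as they close: fully open they stand 13 mm farther back than shut.
Start: joints at [1.101, 0.332, -0.065, 1.46, 0.022, 1.35, -0.088], TCP at [0.27, -0.564, 0.217] pointing down, gripper open.
Joint ranges: [-2.6, 2.6], [-0.5, 2.12], [-1.47, 1.34], [0.16, 2.42], [-1.27, 4.41], [0.06, 2.06], [-2.6, 2.6]. Speed limits (rad/s): [2.22, 2.22, 2.79, 2.79, 3.14, 3.14, 3.14].

## Interface

Orientations are given as a unit quaternion [x, y, z, w].
In Python, from workcell import get_obs, optics, job gives the robot as it stands. The module is installed in compiled form; this text tells all that it offers.
- The arm moves only by the tool send_rows, never from a script. Its argument "plan" is a list that holds one entry, the list of rows, each a list of 7 numbers: the turn, a rotation vector about the tool's x, y, z in units of 1.5 rad (1.0 is 1.5 rad), then the shift along the tool's x, y, z in units of 20 cm (1.0 is 20 cm), then the opening, from 0 (shut) to 1 (fully open). A call has 1 to 20 rows; each row shifts and turns the commanded pose from where the row before left it, along the tool's axes as they then stand; what a row does not reach is not made up. A row lasts 1/12 s, in which the tool goes at most 41.7 mm and 7.16 degrees, less where a joint would pass 70% of its speed; a pose out of reach is approached as far as the arm can. A call with a number of a shift or a turn outside -1 to 1 is refused whole. A call with a gripper value outside its range is refused whole. The fingers move at their own pace and stop on an object; "squeeze" is the grip in N (left out, the last holds). Time passes only in rows, so rows that do not move let the fingers close. It gives the time, the measured TCP pose, the force, the opening and the grip force at its end, in the units of the state.
- get_obs(): the state, without advancing time (a new reading comes with each control period).
- optics.camera(name): name is "scene" or "top"; returns the picture (384x512x3 uint8, red, green, blue); there is no depth.
- optics.get_calibration(name): a dict with "intrinsics" (3x3 intrinsics, pixels), "world_from_camera" (4x4, takes a point from camera to world coordinates). Camera axes: x right, y up, looking along -z (the intrinsics and any distortion apply to the point x, -y, -z); pixel columns grow to the right and rows downward; lengths in m; the calibration is good to about 2 mm. A picture is of the moment at which its call begins. get_calibration takes no time and is no camera call.
- job.hand_in(): hands the job in; it is judged then, once.
The state is a dict: "clock": time; "joint_pos": joint angles; "joint_velocities": joint speeds; "tau": joint torques, N m; "position": TCP position; "ee_rot": TCP orientation; "ft_force": force on the tool from outside, world axes, zero at the start; "torque": the same for the moment, N m; "grip_width": opening from 0.0 (shut) to 1.0 (fully open); "grasp_force": force on a finger pad.
Only numpy, scipy, OpenCV 4.12 (cv2) and the standard library are available. Lean on these libraries where they do the work, as an engineer would, in place of code of your own. Each camera call takes 0.05 s, during which the arm holds its last target. There are 200 camera calls.

## Task

The dressing in the steel shaker only needs straining now. Lift the shaker's two-part top (the strainer with its cap still on), set it in the shaker's open mouth and press it fully home until it snaps in; then draw the cap alone straight off so that the strainer stays seated in the shaker, which keeps standing upright on the worktop. Finish still holding the cap in the gripper, well above the strainer's spout; do not take the cap off before the strainer is home, and do not knock over or shove the other things about.

Things in the scene. Friction and masses are not known exactly. Their poses are not given: they have to be found in the camera images.
- shaker: the open steel shaker tin, a plain upright double-walled cylinder, 80 mm across and 115 mm high, standing loose on the worktop, 0.7 to 1 kg with its contents. Origin: centre of its underside; z up along its axis
- shaker_mouth (a point): centre of the shaker's round mouth, level with the top of its lip, 115 mm above shaker. The mouth is 67 mm across inside; the lip is 3 mm deep, below it the shaker is wider
- strainer: the steel strainer (inner lid), round, 0.16 kg, standing on the worktop with the cap on its spout. Origin: centre of its underside; z up along its axis. From below: plug 64 mm across (56 mm at its foot), 20 mm high; flange 79 mm across, 3 mm thick; shoulder sloping in to 42 mm height; spout 36 mm across, up to 60 mm. Fully home, its origin is 95 mm above shaker
- strainer_flange (a point): centre of the flange's underside, 20 mm above strainer; it rests on the shaker's lip when the strainer is home (then within 1 mm of shaker_mouth). A springy silicone ring round the plug, 7 mm below the flange, snaps under the lip at a push of about 7 to 12 N; to pull the strainer out again takes about 8 to 11 N
- spout_top (a point): centre of the flat perforated top of the spout, 60 mm above strainer, hidden in the cap at the start. A weaker silicone ring round the spout holds the cap: it snaps off at a pull of about 4 to 6 N
- cap: the steel cap (outer lid), a plain cup turned over, 50 mm across and 45 mm high, 0.06 kg, closed on top and open below, pressed over the spout. Origin: centre of its open lower rim; z up along its axis. On the strainer its rim sits on the shoulder, its origin 42 mm above strainer. Gripped by its round side it carries the strainer along
- oil_bottle: bystander: dark green oil bottle, 61 mm across, 268 mm high, upright; origin: centre of its underside
- pepper_mill: bystander: turned wooden pepper mill, 58 mm across, 170 mm high, upright; origin: centre of its underside
- salt_shaker: bystander: small salt shaker, 44 mm across, 90 mm high, upright; origin: centre of its underside
- spice_c: bystander: spice jar with a dark lid, 44 mm across, 105 mm high, upright; origin: centre of its underside
- garlic: bystander: garlic bulb, 60 mm across, 59 mm high, lying on a thin wooden paddle board near the robot; origin: centre of its underside
- lemon: bystander: lemon, 71 x 53 mm, 51 mm high, lying on the same paddle board; origin: centre of its underside
Things that resemble listed ones, but are neither listed nor needed, are in the scene too. Leave any pink or purple look-alike of the strainer alone.

How it is judged:
By the outcome, as a careful person would: the job done as asked, in the order asked, and still so for the second after the job is handed in, while the arm keeps its last pose, push and grip.
It also fails if it takes over 48 s, if anything falls off the work surface, if the arm or the gripper's body presses on something with over 40 N, if the wrist force passes 120 N, or if a joint passes its speed limit or range.

## Working session

There is one attempt and no reset: what is moved stays moved. The work goes in short steps, Python scripts to look and compute and a tool call to move; the robot and the scene stay as the last step left them, time stands still between calls to the robot, and variables do not carry over. Pictures are saved under pics/ and viewed, at most 10 in all, crops included, and the job is handed in when it is done.

Besides the shell and the picture viewer there is one more tool, called after "Request:" as name(argument=value, ...), one argument or row to a line, values as JSON. send_rows: Moves the arm, as the interface text tells. Its arguments: {"type":"object","properties":{"plan":{"type":"array"},"squeeze":{"type":"number"}},"required":["plan"]}

```bash
mkdir -p pics
python3 - <<'E'
from workcell import get_obs, optics
import cv2
for n in("scene","top"):
    im=optics.camera(n); cv2.imwrite(f"pics/{n}0.png",cv2.cvtColor(im,cv2.COLOR_RGB2BGR))
    c=optics.get_calibration(n); print(n,c)
o=get_obs(); print(o)
E
```

```text
scene {'intrinsics': array([[415.63165579,   0.        , 263.4289794 ],
       [  0.        , 415.63165579, 192.89987245],
       [  0.        ,   0.        ,   1.        ]]), 'world_from_camera': array([[-0.89799723,  0.29914567, -0.32266521,  0.08459469],
       [-0.43988986, -0.62686   ,  0.64307344,  0.77728083],
       [-0.00989328,  0.71941533,  0.69450969,  1.02525757],
       [ 0.        ,  0.        ,  0.        ,  1.        ]])}
top {'intrinsics': array([[400.07888318,   0.        , 258.08770955],
       [  0.        , 400.07888318, 192.98877986],
       [  0.        ,   0.        ,   1.        ]]), 'world_from_camera': array([[ 0.01049934,  0.98269879, -0.18491309,  0.35199346],
       [-0.99976336,  0.01383979,  0.01678352, -0.08220165],
       [ 0.0190523 ,  0.18469312,  0.98261155,  1.17273873],
       [ 0.        ,  0.        ,  0.        ,  1.        ]])}
{'clock': 0.1, 'joint_pos': array([ 1.10142689,  0.33281778, -0.06472664,  1.46086209,  0.02159689,
        1.34987212, -0.08846168]), 'joint_velocities': array([-0.00026015, -0.00286373, -0.00029785, -0.0023461 ,  0.00072555,
        0.00018342,  0.00083807]), 'tau': array([ 1.87872414e-03, -6.26746702e+01,  4.97021154e-02, -3.92429495e+01,
        1.63833308e-02,  6.93199152e-03, -6.33860486e-05]), 'position': array([ 0.26989588, -0.56333432,  0.2157876 ]), 'ee_rot': array([ 9.75143921e-01,  2.21571508e-01, -1.61492937e-04, -6.10991019e-04]), 'ft_force': array([ 0.25796635, -0.24327468,  0.03673998]), 'torque': array([-0.01579962,  0.03770732, -0.01048646]), 'grasp_force': 0.0, 'grip_width': 1.0011990471971426}
```

View pics/scene0.png

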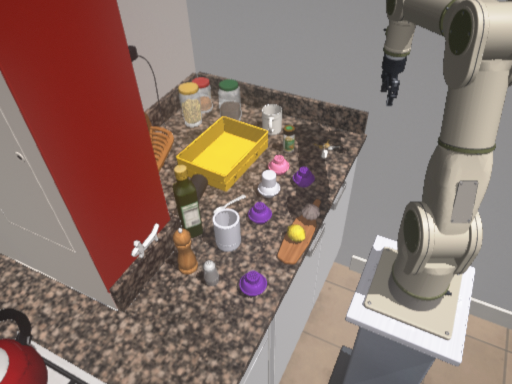

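View pics/top0.png

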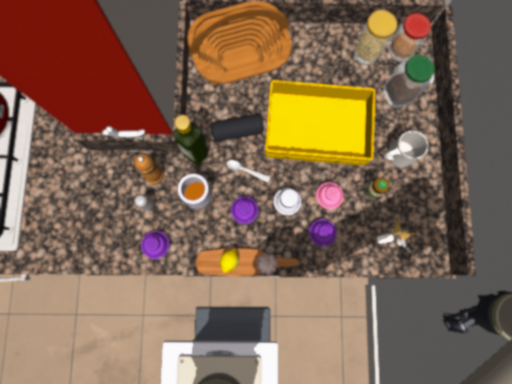

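The scene view shows the white or steel strainer and cap at about (269,182) and the shaker at (227,229). In the top view they are at (288,201) and (194,190), with purple and pink look-alikes beside the strainer. I'll zoom in on both next.

Run:
```python
import cv2,numpy as np
s=cv2.imread("pics/scene0.png");t=cv2.imread("pics/top0.png")
a=cv2.resize(s[160:260,200:300],(400,400),interpolation=cv2.INTER_CUBIC)
b=cv2.resize(t[165:225,170:310],None,fx=5.7,fy=5.7,interpolation=cv2.INTER_CUBIC)[:,:800]
out=np.zeros((600,800,3),np.uint8)
b=cv2.resize(t[160:225,170:310],(431,200),interpolation=cv2.INTER_CUBIC)
out[:400,:400]=a
out[400:,:431]=b
out[:400,400:]=cv2.resize(t[160:230,170:240],(400,400),interpolation=cv2.INTER_CUBIC)
out[400:,431:]=cv2.resize(t[180:225,250:333],(369,200),interpolation=cv2.INTER_CUBIC)
cv2.imwrite("pics/crop1.png",out)
```

```text
(no output)
```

View pics/crop1.png

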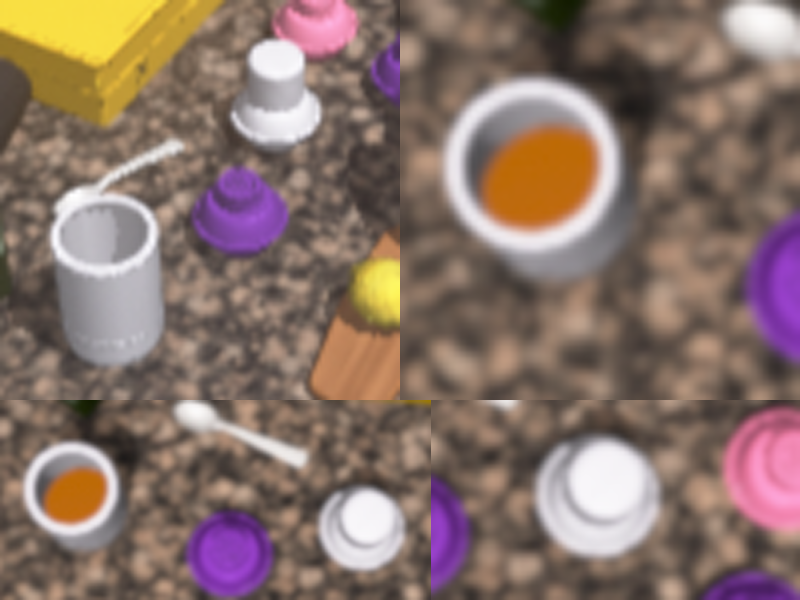

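The crop shows four clean features: the shaker lip at about (193,188) in top and (226.5,219) in scene, and the cap top at (290,198) in top and (269,175) in scene. I'll measure these with masks.

```bash
cat > h.py <<'E'
import cv2,numpy as np
from workcell import get_obs, optics
def ray(n,u,v):
    c=optics.get_calibration(n);K=c["intrinsics"];T=c["world_from_camera"]
    d=np.array([(u-K[0,2])/K[0,0],-(v-K[1,2])/K[1,1],-1]); return T[:3,3],T[:3,:3]@d
def plane(n,u,v,z):
    o,d=ray(n,u,v); return o+d*(z-o[2])/d[2]
def tri(a,b):
    (o,d),(p,e)=ray("top",*a),ray("scene",*b)
    s=np.linalg.lstsq(np.c_[d,-e],p-o,rcond=None)[0]
    x,y=o+d*s[0],p+e*s[1]; return (x+y)/2,np.linalg.norm(x-y)
def fits(n,im,c,r,thrs,f=6):
    u,v=c; x0,y0=int(u-r),int(v-r); p=im[y0:y0+2*r,x0:x0+2*r]
    p=cv2.resize(p,None,fx=f,fy=f,interpolation=cv2.INTER_CUBIC).astype(int)
    for t in thrs:
        m=((p.min(2)>t)&(p.max(2)-p.min(2)<25)).astype(np.uint8)
        cs,_=cv2.findContours(m,cv2.RETR_EXTERNAL,cv2.CHAIN_APPROX_NONE)
        cs=[k for k in cs if cv2.contourArea(k)>f*f*40]
        for k in cs:
            e=cv2.fitEllipse(cv2.convexHull(k)); print(n,t,"c",np.round([(e[0][0]+.5)/f-.5+x0,(e[0][1]+.5)/f-.5+y0],2),"ax",np.round(np.array(e[1])/f,1),round(e[2]))
E
python3 - <<'E'
from h import *
t=cv2.imread("pics/top0.png");s=cv2.imread("pics/scene0.png")
print("shaker top");fits("top",t,(194,190),22,(170,185,200,210,220))
print("shaker sc");fits("scene",s,(226,219),18,(190,205,215,225))
print("cap top");fits("top",t,(289,200),16,(130,150,170,200,215,225,235,245))
print("cap sc");fits("scene",s,(269,178),14,(190,205,215,225,235))
for a,b,z in(((193.1,188.5),(226.5,219),.115),((289.8,198),(269.2,175),.087)):
    print(plane("top",*a,z),plane("scene",*b,z),tri(a,b))
for n,u in(("oil",(182,122)),):print(n,plane("top",*u,.268))
print("cap bodies: purple",plane("top",244,210,.03),"pink",plane("top",329,195,.03),"purple2",plane("top",322,232,.03), "lemon",plane("top",230,260,.03))
E
```

```text
shaker top
top 170 c [192.49 188.63] ax [30.3 30.4] 48
top 185 c [192.5  188.58] ax [29.8 30. ] 56
top 200 c [192.49 188.55] ax [29.1 29.4] 57
top 210 c [192.52 188.54] ax [28.7 29. ] 66
top 220 c [192.52 188.52] ax [28.2 28.5] 68
shaker sc
scene 190 c [226.41 215.17] ax [25.9 30.6] 32
scene 205 c [226.52 214.93] ax [25.5 30.3] 37
scene 215 c [224.9  217.59] ax [21.3 27.1] 100
scene 225 c [225.   217.27] ax [21.5 26.5] 98
cap top
top 130 c [287.09 201.55] ax [27.5 29. ] 101
top 150 c [287.09 201.54] ax [26.8 28.2] 104
top 170 c [287.11 201.59] ax [26.  27.4] 104
top 200 c [287.24 201.89] ax [24.5 25.7] 79
top 215 c [286.24 207.85] ax [11.1 20.3] 99
top 215 c [289.28 197.92] ax [16.2 16.6] 128
top 225 c [289.17 197.86] ax [15.6 15.7] 99
top 235 c [289.05 197.89] ax [14.5 14.8] 20
cap sc
scene 190 c [270.81 187.94] ax [13.8 17.4] 86
scene 190 c [268.93 174.81] ax [10.3 13.7] 103
scene 205 c [271.31 188.1 ] ax [12.8 16.2] 84
scene 205 c [268.92 174.63] ax [ 9.8 13.2] 98
scene 215 c [271.49 187.88] ax [11.9 15.5] 89
scene 215 c [268.95 174.53] ax [ 9.6 12.9] 97
scene 225 c [270.6  186.25] ax [12.9 17.3] 146
scene 225 c [268.92 174.5 ] ax [ 9.1 12.6] 97
scene 235 c [268.98 174.57] ax [ 8.2 12.3] 95
[0.56085974 0.07455091 0.115     ] [0.55729715 0.08162737 0.115     ] (array([0.56197335, 0.07556539, 0.10697277]), np.float64(0.0009789954787882173))
[ 0.54347591 -0.18841477  0.087     ] [ 0.54134983 -0.1786682   0.087     ] (array([ 0.54581586, -0.189257  ,  0.07670295]), np.float64(0.001088462641397323))
oil [0.6910186  0.08462292 0.268     ]
cap bodies: purple [ 0.51658916 -0.06164207  0.03      ] pink [ 0.56398748 -0.308446    0.03      ] purple2 [ 0.45597011 -0.28592497  0.03      ] lemon [ 0.37403881 -0.02467852  0.03      ]
```

```bash
cat >> h.py <<'E'
def proj(n,X):
    c=optics.get_calibration(n);K=c["intrinsics"];T=c["world_from_camera"]
    p=T[:3,:3].T@(np.array(X)-T[:3,3]); return np.round([K[0,2]+K[0,0]*p[0]/-p[2],K[1,2]+K[1,1]*p[1]/p[2]],1)
E
python3 - <<'E'
from h import *
L=plane("top",192.5,188.55,.115);C=plane("top",289.2,197.9,.087);F=plane("top",287.1,201.55,.0215)
print("lip",L,"cap",C,"flange",F)
print("scene proj lip",proj("scene",L),"cap",proj("scene",C),"flange",proj("scene",F))
s=cv2.imread("pics/scene0.png");t=cv2.imread("pics/top0.png")
# lemon & purple blobs in both images
for n,im in(("top",t),("scene",s)):
    h=cv2.cvtColor(im,cv2.COLOR_BGR2HSV)
    for nm,lo,hi in(("purple",(125,120,60),(150,255,255)),("pink",(160,80,120),(178,200,255)),("lemon",(24,150,120),(34,255,255))):
        k,_,st,c=cv2.connectedComponentsWithStats(cv2.inRange(h,lo,hi))
        for i in range(1,k):
            if st[i,4]>60:print(n,nm,np.round(c[i],1),st[i])
o=get_obs();print("tcp in scene",proj("scene",o["position"]),"top",proj("top",o["position"]))
b=cv2.resize(s[60:130,350:430],(800,600)[:2] and (640,560),interpolation=cv2.INTER_CUBIC)
cv2.imwrite("pics/grip.png",b)
E
```

```text
lip [0.56069978 0.07615304 0.115     ] cap [ 0.54373314 -0.18675746  0.087     ] flange [ 0.54439106 -0.18687949  0.0215    ]
scene proj lip [226.4 217.4] cap [269.6 173.4] flange [269.4 187.3]
top purple [244.2 209.6] [231 196  28  28 588]
top purple [322.2 232.2] [309 219  27  27 581]
top purple [155.  244.4] [141 231  29  28 611]
top pink [329.3 195.2] [316 182  28  27 627]
top lemon [342.8  86.8] [325  85  40   5  70]
top lemon [315.8 125.5] [ 266   93  101   69 5619]
top lemon [228.8 260.2] [220 249  18  23 301]
scene purple [303.3 176.8] [293 167  21  19 272]
scene purple [260.2 213.1] [249 202  23  21 320]
scene purple [252.6 283.5] [240 271  27  25 505]
scene pink [278.6 164.6] [268 155  22  20 285]
scene lemon [223.9 153.5] [ 192  132   68   44 1489]
scene lemon [296.4 232.5] [288 225  17  16 203]
tcp in scene [384.2 105.1] top [456.1 306.2]
```

View pics/grip.png

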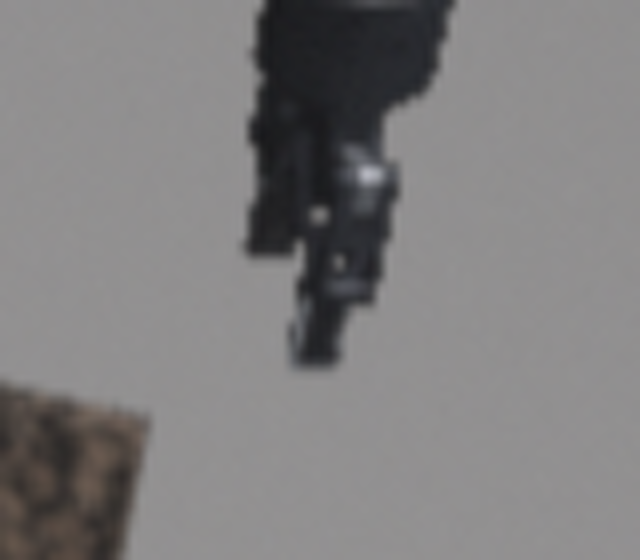

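The gripper crop shows the fingertips at about (384,91.6) and (389.5,105.8) in the scene image. I'll check those against the kinematics, and check the pixels against both cameras.

Run:
```python
from h import *
from scipy.spatial.transform import Rotation as R
o=get_obs();r=R.from_quat(o["ee_rot"]).as_matrix();p=o["position"];print(r.round(3))
for s in(.05,-.05):
    q=p+r@[0,s,.004];print(proj("scene",q),proj("top",q))
for a,b in(((244.2,209.6),(260.2,213.1)),((322.2,232.2),(303.3,176.8)),((155,244.4),(252.6,283.5)),((329.3,195.2),(278.6,164.6)),((192.5,188.55),(226.4,217.4)),((289.2,197.9),(268.95,174.6))):print(*tri(a,b))
for n,u,z in(("oil",(182,122),.268),("mill",(143,160),.17),("salt",(140,201),.09)):print(n,plane("top",*u,z))
```

```text
[[ 0.902  0.432 -0.001]
 [ 0.432 -0.902  0.001]
 [-0.    -0.001 -1.   ]]
[381.3  98.7] [473.5 296.7]
[386.9 113.9] [436.8 315.5]
[ 0.51898471 -0.06209211  0.02020867] 0.00040907803175929084
[ 0.45642839 -0.28750244  0.0235608 ] 0.0009229377089236725
[0.41649148 0.19108182 0.01758878] 0.0012909197398764886
[ 0.56488092 -0.31027948  0.02444355] 0.0009253588227901571
[0.56072716 0.07616202 0.11501627] 6.355569058091946e-05
[ 0.54560724 -0.18719636  0.08022246] 0.0014069618539562755
oil [0.6910186  0.08462292 0.268     ]
mill [0.62298942 0.19810182 0.17      ]
salt [0.52897248 0.2212809  0.09      ]
```

Request:
send_rows(
  plan=[
    [[0, 0, -0.075, 0, 0, 0, 1], [0, 0, -0.075, 0, 0, 0, 1], [0, 0, -0.075, 0, 0, 0, 1], [0, 0, -0.075, 0, 0, 0, 1], [0, 0, -0.075, 0, 0, 0, 1], [0, 0, -0.075, 0, 0, 0, 1], [0, 0, -0.075, 0, 0, 0, 1], [0, 0, -0.075, 0, 0, 0, 1], [0, 0, -0.075, 0, 0, 0, 1], [0, 0, -0.075, 0, 0, 0, 1], [0, 0, 0, 0, 0, 0, 1], [0, 0, 0, 0, 0, 0, 1]],
  ],
)

```text
clock: 1.1
position: [0.2699, -0.5636, 0.2162]
ee_rot: [0.708, 0.706, 0.0, -0.0]
ft_force: [0.7, 0.4, -0.2]
grip_width: 1.001
grasp_force: 0.0
```

Request:
send_rows(
  plan=[
    [[0, 0, 0, 0.1, 0.072, 0, 1], [0, 0, 0, 0.1, 0.072, 0, 1], [0, 0, 0, 0.1, 0.072, 0, 1], [0, 0, 0, 0.1, 0.072, 0, 1], [0, 0, 0, 0.1, 0.072, 0, 1], [0, 0, 0, 0.1, 0.072, 0, 1], [0, 0, 0, 0.1, 0.072, 0, 1], [0, 0, 0, 0.1, 0.072, 0, 1], [0, 0, 0, 0.1, 0.072, 0, 1], [0, 0, 0, 0.1, 0.072, 0, 1], [0, 0, 0, 0.1, 0.072, 0, 1], [0, 0, 0, 0.1, 0.072, 0, 1], [0, 0, 0, 0.1, 0.072, 0, 1], [0, 0, 0, 0.1, 0.072, 0, 1], [0, 0, 0, 0.1, 0.072, 0, 1], [0, 0, 0, 0.1, 0.072, 0, 1], [0, 0, 0, 0.1, 0.072, 0, 1], [0, 0, 0, 0.1, 0.072, 0, 1], [0, 0, 0, 0.05, 0.036, 0, 1], [0, 0, 0, 0, 0, 0, 1]],
  ],
)

```text
clock: 2.77
position: [0.5375, -0.1902, 0.2164]
ee_rot: [0.706, 0.708, 0.001, -0.0]
ft_force: [-1.0, 0.3, -0.5]
grip_width: 0.998
grasp_force: 0.0
```

Run:
```python
from h import *
o=get_obs();p=o["position"];print(p)
out=np.zeros((480,800,3),np.uint8)
for i,(n,(u,v)) in enumerate((("scene",(270,150)),("top",(290,195)))):
    im=cv2.cvtColor(optics.camera(n),cv2.COLOR_RGB2BGR);cv2.imwrite(f"pics/{n}1.png",im)
    c=im[v-48:v+48,u-40:u+40]; out[:,400*i:400*i+400]=cv2.resize(c,(400,480),interpolation=cv2.INTER_CUBIC)
    for s in(.05,-.05):print(n,(proj(n,p+[s,0,-.004])-[u-40,v-48])*5+[400*i,0])
cv2.imwrite("pics/g2.png",out)
for z in(.3,.4,.5,.6):print(z,plane("top",172,131,z), plane("scene",115,305,z))
```

```text
[ 0.53747741 -0.19020758  0.21643816]
scene [139.5 189.5]
scene [280.5 230. ]
top [627.  123.5]
top [628. 324.]
0.3 [0.65707079 0.10042391 0.3       ] [0.5456993  0.51757538 0.3       ]
0.4 [0.62211448 0.07949834 0.4       ] [0.48212125 0.5533841  0.4       ]
0.5 [0.58715816 0.05857277 0.5       ] [0.4185432  0.58919282 0.5       ]
0.6 [0.55220184 0.0376472  0.6       ] [0.35496515 0.62500154 0.6       ]
```

View pics/g2.png

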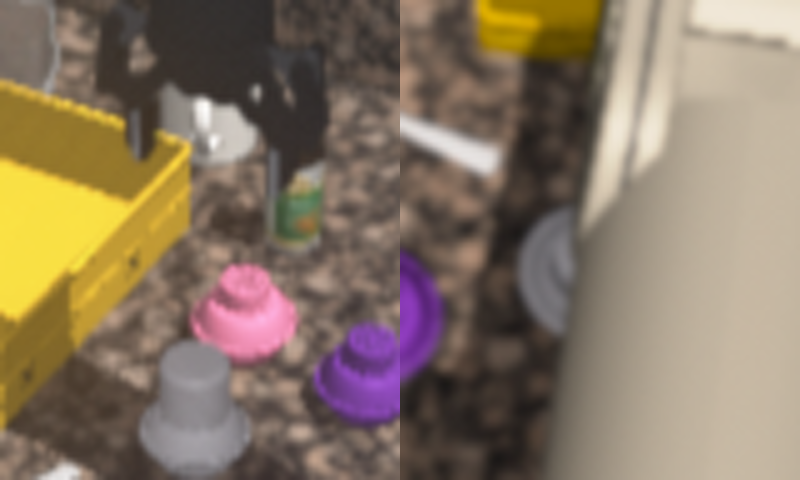

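In the scene half of the crop the fingertips are at about (142,160) and (278,200). That is about 6 image px above where I predicted, while the horizontal positions agree. I'll check the start pose in the top view to resolve this.

Run:
```python
from h import *
from scipy.spatial.transform import Rotation as R
t=cv2.imread("pics/top0.png")[275:345,422:512];f=8
b=cv2.resize(t,None,fx=f,fy=f,interpolation=cv2.INTER_CUBIC)
b=cv2.convertScaleAbs(b,alpha=2,beta=20)
p=np.array([.27,-.5633,.2158]);r=R.from_quat([.97514,.22157,0,0]).as_matrix()
for s in(.05,0,-.05):
  for dz,c in((.004,(0,0,255)),(-.02,(0,255,0))):
    q=(proj("top",p+r@[0,s,dz])-[422,275])*f;cv2.circle(b,tuple(int(k) for k in q),4,c,1)
s=cv2.imread("pics/scene0.png")
cv2.imwrite("pics/g3.png",b)
```

```text
(no output)
```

View pics/g3.png

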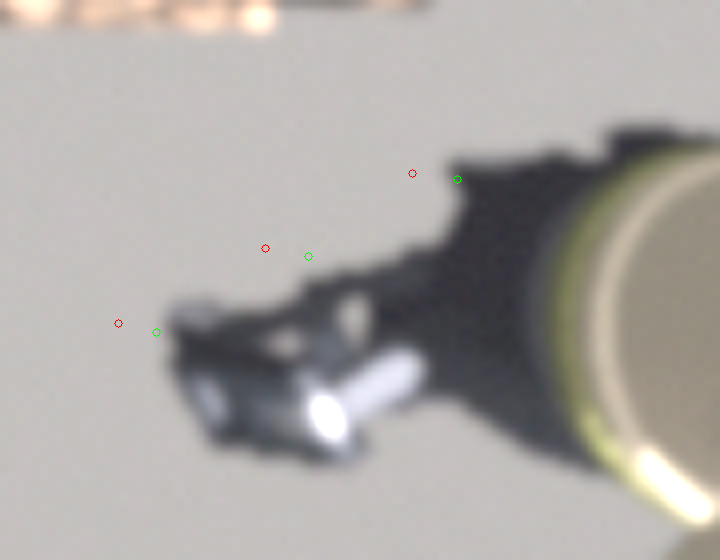

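Run:
```python
from h import *
a=tri((446.4,314),(389.5,105.8));b=tri((478.9,296.3),(384,91.6));print(a,b,(a[0]+b[0])/2, "tcp .27 -.5633 .2158")
```

```text
(array([ 0.25084388, -0.53057469,  0.23630331]), np.float64(0.007193027401657304)) (array([ 0.29071864, -0.60575333,  0.24208887]), np.float64(0.007784852107806891)) [ 0.27078126 -0.56816401  0.23919609] tcp .27 -.5633 .2158
```

Request:
send_rows(
  plan=[
    [[0, 0, 0, 0.008, 0.018, 0, 1], [0, 0, 0, 0.008, 0.018, 0, 1], [0, 0, 0, 0, 0, 0.08, 1], [0, 0, 0, 0, 0, 0.08, 1], [0, 0, 0, 0, 0, 0.08, 1], [0, 0, 0, 0, 0, 0.08, 1], [0, 0, 0, 0, 0, 0.08, 1], [0, 0, 0, 0, 0, 0.06, 1], [0, 0, 0, 0, 0, 0.04, 1], [0, 0, 0, 0, 0, 0, 1], [0, 0, 0, 0, 0, 0, 1]],
  ],
)

```text
clock: 3.78
position: [0.5434, -0.1904, 0.1167]
ee_rot: [0.707, 0.707, -0.0, -0.0]
ft_force: [-0.5, -1.4, 0.2]
grip_width: 0.997
grasp_force: 0.0
```

Run:
```python
from h import *
o=get_obs();p=o["position"];print(p)
out=np.zeros((480,800,3),np.uint8)
for i,(n,(u,v)) in enumerate((("scene",(270,175)),("top",(290,195)))):
    im=cv2.cvtColor(optics.camera(n),cv2.COLOR_RGB2BGR);cv2.imwrite(f"pics/{n}2.png",im)
    c=im[v-30:v+30,u-25:u+25]; out[:,400*i:400*i+400]=cv2.resize(c,(400,480),interpolation=cv2.INTER_CUBIC)
    for s in(.05,-.05):print(n,(proj(n,p+[s,0,-.004])-[u-25,v-30])*8+[400*i,0])
cv2.imwrite("pics/g4.png",out)
```

```text
[ 0.54336471 -0.19041486  0.1167082 ]
scene [ 95.2 144. ]
scene [309.6 209.6]
top [611.2 106.4]
top [612.8 398.4]
```

View pics/g4.png

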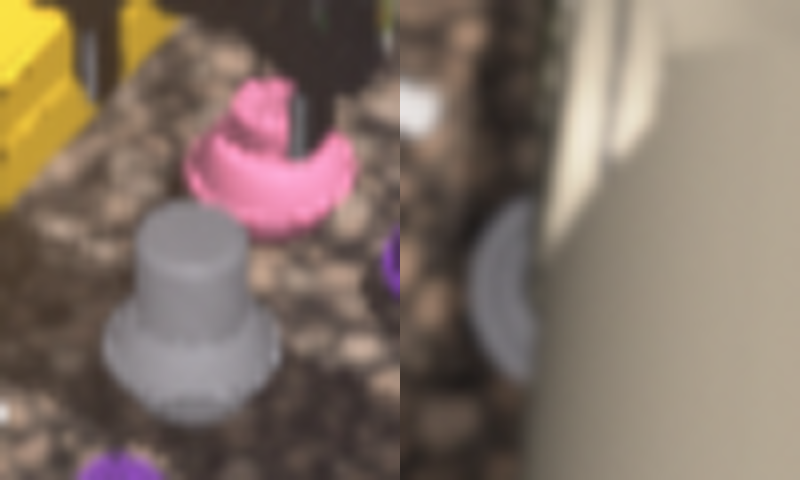

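Request:
send_rows(
  plan=[
    [[0, 0, 0, 0, -0.07, 0, 0], [0, 0, 0, 0, -0.07, 0, 0], [0, 0, 0, 0, -0.07, 0, 0], [0, 0, 0, 0, -0.07, 0, 0], [0, 0, 0, 0, -0.07, 0, 0], [0, 0, 0, 0, -0.07, 0, 0], [0, 0, 0, 0, 0, 0.1, 0], [0, 0, 0, 0, 0, 0.1, 0], [0, 0, 0, 0, 0, 0.1, 0], [0, 0, 0, 0, 0, 0.06, 0], [0, 0, 0, 0, 0, 0.04, 0], [0, 0, 0, 0, 0, 0, 0], [0, 0, 0, 0, 0, 0, 0]],
  ],
  squeeze=20,
)

```text
clock: 4.97
position: [0.4598, -0.1903, 0.0371]
ee_rot: [0.707, 0.708, 0.0, 0.0]
ft_force: [-0.4, -0.9, -0.1]
grip_width: 0.001
grasp_force: 0.0
```

Run:
```python
from h import *
o=get_obs();p=o["position"];print(p,o["grip_width"],o["ft_force"])
u,v=proj("scene",p+[0,0,-.017]);u,v=int(u),int(v);im=cv2.cvtColor(optics.camera("scene"),cv2.COLOR_RGB2BGR);print(u,v)
c=cv2.resize(im[v-45:v+15,u-40:u+40],(640,480),interpolation=cv2.INTER_CUBIC);cv2.circle(c,(320,360),4,(0,0,255),1)
cv2.imwrite("pics/g5.png",c)
```

```text
[ 0.4597764  -0.19030934  0.03707724] 0.0013528228989465251 [-0.43505144 -0.90147624 -0.09094798]
291 194
```

View pics/g5.png

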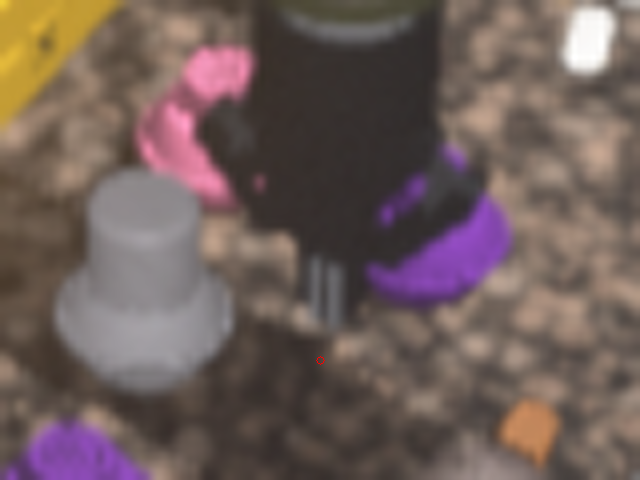

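The closed fingertips are at about (325,330), roughly 4 px above my prediction. A gentle touch on the bare worktop should settle the real tip height.

Request:
send_rows(
  plan=[
    [[0, 0, 0, 0, 0, 0.02, 0], [0, 0, 0, 0, 0, 0.02, 0], [0, 0, 0, 0, 0, 0.02, 0], [0, 0, 0, 0, 0, 0.01, 0], [0, 0, 0, 0, 0, 0.01, 0], [0, 0, 0, 0, 0, 0.01, 0], [0, 0, 0, 0, 0, 0.005, 0], [0, 0, 0, 0, 0, 0, 0], [0, 0, 0, 0, 0, 0, 0]],
  ],
)

```text
clock: 5.77
position: [0.4594, -0.1903, 0.0176]
ee_rot: [0.707, 0.707, 0.0, 0.0]
ft_force: [0.6, -1.7, 0.3]
grip_width: 0.002
grasp_force: 0.0
```

Request:
send_rows(
  plan=[
    [[0, 0, 0, 0, 0, 0.005, 0], [0, 0, 0, 0, 0, 0.005, 0], [0, 0, 0, 0, 0, 0.005, 0], [0, 0, 0, 0, 0, 0, 0]],
  ],
)

```text
clock: 6.1
position: [0.4592, -0.1903, 0.0143]
ee_rot: [0.707, 0.707, -0.0, -0.0]
ft_force: [0.4, -0.3, 0.1]
grip_width: 0.005
grasp_force: 0.0
```

Request:
send_rows(
  plan=[
    [[0, 0, 0, 0, 0, 0.005, 0], [0, 0, 0, 0, 0, 0.005, 0], [0, 0, 0, 0, 0, 0.005, 0], [0, 0, 0, 0, 0, 0, 0]],
  ],
)

```text
clock: 6.43
position: [0.4592, -0.1903, 0.0113]
ee_rot: [0.707, 0.707, -0.0, -0.0]
ft_force: [0.1, 0.3, -0.3]
grip_width: -0.003
grasp_force: 0.0
```

Request:
send_rows(
  plan=[
    [[0, 0, 0, 0, 0, 0.005, 0], [0, 0, 0, 0, 0, 0.005, 0], [0, 0, 0, 0, 0, 0.005, 0], [0, 0, 0, 0, 0, 0, 0]],
  ],
)

```text
clock: 6.77
position: [0.4591, -0.1903, 0.0083]
ee_rot: [0.707, 0.707, -0.0, -0.0]
ft_force: [-1.3, -0.5, 0.4]
grip_width: -0.002
grasp_force: 0.0
```

Request:
send_rows(
  plan=[
    [[0, 0, 0, 0, 0, 0.005, 0], [0, 0, 0, 0, 0, 0.005, 0], [0, 0, 0, 0, 0, 0.005, 0], [0, 0, 0, 0, 0, 0, 0]],
  ],
)

```text
clock: 7.1
position: [0.4592, -0.1902, 0.0053]
ee_rot: [0.707, 0.707, -0.0, -0.0]
ft_force: [-0.3, -0.5, -0.3]
grip_width: -0.001
grasp_force: 0.0
```

Request:
send_rows(
  plan=[
    [[0, 0, 0, 0, 0, 0.005, 0], [0, 0, 0, 0, 0, 0.005, 0], [0, 0, 0, 0, 0, 0.005, 0], [0, 0, 0, 0, 0, 0, 0]],
  ],
)

```text
clock: 7.43
position: [0.4592, -0.1902, 0.0023]
ee_rot: [0.707, 0.707, -0.0, -0.0]
ft_force: [-0.7, -0.3, 0.8]
grip_width: 0.002
grasp_force: 0.0
```

Request:
send_rows(
  plan=[
    [[0, 0, 0, 0, 0, 0.005, 0], [0, 0, 0, 0, 0, 0.005, 0], [0, 0, 0, 0, 0, 0, 0]],
  ],
)

```text
clock: 7.68
position: [0.4592, -0.1902, 0.0003]
ee_rot: [0.707, 0.707, -0.0, -0.0]
ft_force: [-0.4, 0.5, 0.8]
grip_width: 0.007
grasp_force: 0.0
```

Request:
send_rows(
  plan=[
    [[0, 0, 0, 0, 0, 0.005, 0], [0, 0, 0, 0, 0, 0.005, 0], [0, 0, 0, 0, 0, 0, 0]],
  ],
)

```text
clock: 7.93
position: [0.4592, -0.1902, -0.0017]
ee_rot: [0.707, 0.707, -0.0, -0.0]
ft_force: [-0.4, 0.3, -0.6]
grip_width: 0.001
grasp_force: 0.0
```

Request:
send_rows(
  plan=[
    [[0, 0, 0, 0, 0, 0.005, 0], [0, 0, 0, 0, 0, 0.005, 0], [0, 0, 0, 0, 0, 0, 0]],
  ],
)

```text
clock: 8.18
position: [0.4592, -0.1902, -0.0037]
ee_rot: [0.707, 0.707, -0.0, -0.0]
ft_force: [-0.1, -0.5, 0.4]
grip_width: -0.001
grasp_force: 0.0
```

Request:
send_rows(
  plan=[
    [[0, 0, 0, 0, 0, 0.005, 0], [0, 0, 0, 0, 0, 0.005, 0], [0, 0, 0, 0, 0, 0, 0]],
  ],
)

```text
clock: 8.43
position: [0.4592, -0.1902, -0.0057]
ee_rot: [0.707, 0.707, -0.0, -0.0]
ft_force: [0.2, 0.5, 0.0]
grip_width: -0.003
grasp_force: 0.0
```

Run:
```python
from h import *
o=get_obs();p=o["position"]
u,v=proj("scene",[p[0],p[1],0]);print(u,v)
im=cv2.cvtColor(optics.camera("scene"),cv2.COLOR_RGB2BGR);cv2.imwrite("pics/scene3.png",im)
x,y=int(u)-40,int(v)-45
c=cv2.resize(im[y:y+60,x:x+80],(800,600),interpolation=cv2.INTER_CUBIC);c=cv2.convertScaleAbs(c,alpha=1.5,beta=10)
for q,col in(((0,0,0),(0,0,255)),((0,-.02,0),(0,255,0)),((0,0,.02),(255,255,0))):
    w=(proj("scene",np.r_[p[:2],0]+q)-[x,y])*10+5;cv2.circle(c,tuple(int(k) for k in w),4,col,1)
cv2.imwrite("pics/g6.png",c)
```

```text
291.8 198.3
```

View pics/g6.png

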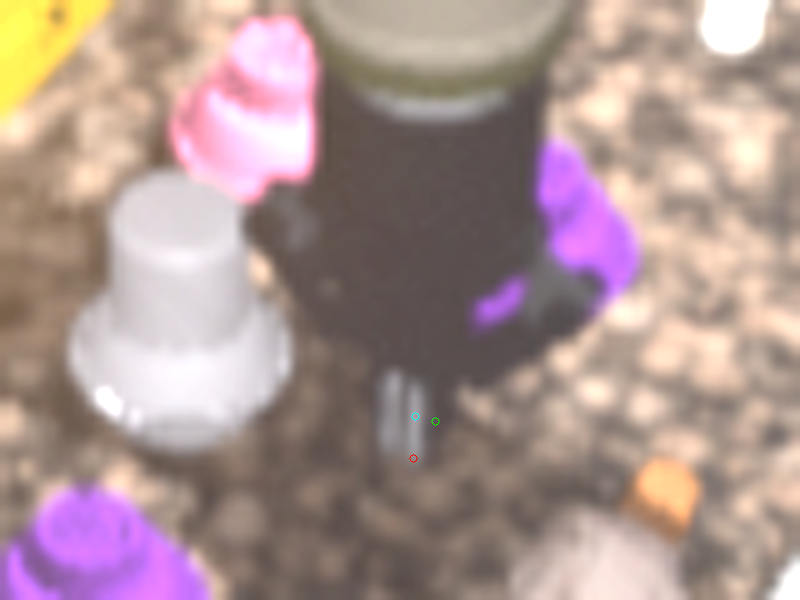

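The closed tips are at (403,460) in the crop, almost exactly on the worktop point below the TCP at (413,458). So xy agrees with the cameras and only the reported height is about 23 mm low. One more small step should confirm contact.

Request:
send_rows(
  plan=[
    [[0, 0, 0, 0, 0, 0.005, 0], [0, 0, 0, 0, 0, 0.005, 0], [0, 0, 0, 0, 0, 0, 0]],
  ],
)

```text
clock: 8.73
position: [0.4592, -0.1903, -0.0077]
ee_rot: [0.707, 0.707, -0.0, -0.0]
ft_force: [0.3, -0.6, -0.1]
grip_width: -0.001
grasp_force: 0.0
```

Request:
send_rows(
  plan=[
    [[0, 0, 0, 0, 0, 0.005, 0], [0, 0, 0, 0, 0, 0.005, 0], [0, 0, 0, 0, 0, 0, 0]],
  ],
)

```text
clock: 8.98
position: [0.4592, -0.1902, -0.0097]
ee_rot: [0.707, 0.707, -0.0, -0.0]
ft_force: [-1.1, -0.5, -0.2]
grip_width: 0.004
grasp_force: 0.0
```

Request:
send_rows(
  plan=[
    [[0, 0, 0, 0, 0, 0.005, 0], [0, 0, 0, 0, 0, 0.005, 0], [0, 0, 0, 0, 0, 0, 0]],
  ],
)

```text
clock: 9.23
position: [0.4592, -0.1903, -0.0117]
ee_rot: [0.707, 0.707, -0.0, -0.0]
ft_force: [0.5, 0.3, 0.0]
grip_width: 0.005
grasp_force: 0.0
```

Request:
send_rows(
  plan=[
    [[0, 0, 0, 0, 0, 0.005, 0], [0, 0, 0, 0, 0, 0.005, 0], [0, 0, 0, 0, 0, 0, 0]],
  ],
)

```text
clock: 9.48
position: [0.4592, -0.1902, -0.0137]
ee_rot: [0.707, 0.707, -0.0, -0.0]
ft_force: [-0.0, -0.2, -0.0]
grip_width: -0.002
grasp_force: 0.0
```

Request:
send_rows(
  plan=[
    [[0, 0, 0, 0, 0, 0.005, 0], [0, 0, 0, 0, 0, 0.005, 0], [0, 0, 0, 0, 0, 0, 0]],
  ],
)

```text
clock: 9.73
position: [0.4594, -0.1903, -0.0148]
ee_rot: [0.707, 0.707, -0.0, 0.0]
ft_force: [-4.9, 1.2, 12.5]
grip_width: -0.0
grasp_force: 6.2
```

Contact came at a reported z of about -0.0145, so true z is reported z plus about 0.031 and xy is fine. Grasping the cap therefore needs a reported z of about 0.032. I'll lift, open, go over the cap and descend.

Request:
send_rows(
  plan=[
    [[0, 0, 0, 0, 0, -0.03, 0], [0, 0, 0, 0, 0, -0.095, 0], [0, 0, 0, 0, 0, -0.1, 0.5], [0, 0, 0, 0, 0, -0.1, 1], [0, 0, 0, 0, 0, -0.1, 1], [0, 0, 0, 0, 0, -0.1, 1], [0, 0, 0, 0, 0, -0.05, 1], [0, 0, 0, 0.004, 0.07, 0, 1], [0, 0, 0, 0.004, 0.07, 0, 1], [0, 0, 0, 0.004, 0.07, 0, 1], [0, 0, 0, 0.004, 0.07, 0, 1], [0, 0, 0, 0, 0.07, 0, 1], [0, 0, 0, 0, 0.07, 0, 1], [0, 0, 0, 0, 0, 0, 1], [0, 0, 0, 0, 0, 0, 1]],
  ],
)

```text
clock: 10.98
position: [0.5432, -0.1866, 0.0989]
ee_rot: [0.707, 0.708, 0.0, -0.0]
ft_force: [-1.2, -0.2, 0.5]
grip_width: 1.0
grasp_force: 0.0
```

Request:
send_rows(
  plan=[
    [[0, 0, 0, 0, 0.005, 0.06, 1], [0, 0, 0, 0, 0, 0.06, 1], [0, 0, 0, 0, 0, 0.06, 1], [0, 0, 0, 0, 0, 0.06, 1], [0, 0, 0, 0, 0, 0.05, 1], [0, 0, 0, 0, 0, 0.03, 1], [0, 0, 0, 0, 0, 0.015, 1], [0, 0, 0, 0, 0, 0, 1], [0, 0, 0, 0, 0, 0, 1]],
  ],
)

```text
clock: 11.73
position: [0.5446, -0.187, 0.0328]
ee_rot: [0.707, 0.707, 0.0, 0.0]
ft_force: [-0.8, 0.7, 0.7]
grip_width: 1.0
grasp_force: 0.0
```

Request:
send_rows(
  plan=[
    [[0, 0, 0, 0, 0, 0, 0.7], [0, 0, 0, 0, 0, 0, 0.65], [0, 0, 0, 0, 0, 0, 0.6], [0, 0, 0, 0, 0, 0, 0.5], [0, 0, 0, 0, 0, 0, 0.3], [0, 0, 0, 0, 0, 0, 0], [0, 0, 0, 0, 0, 0, 0], [0, 0, 0, 0, 0, 0, 0], [0, 0, 0, 0, 0, 0, 0]],
  ],
  squeeze=50,
)

```text
clock: 12.48
position: [0.545, -0.1871, 0.0331]
ee_rot: [0.707, 0.707, 0.0, 0.001]
ft_force: [3.4, 0.7, 6.0]
grip_width: 0.574
grasp_force: 51.7
```

The cap is gripped at a width of 0.574, about 49 mm. Next I lift slowly and carry it over.

Request:
send_rows(
  plan=[
    [[0, 0, 0, 0, 0, -0.01, 0], [0, 0, 0, 0, 0, -0.02, 0], [0, 0, 0, 0, 0, -0.04, 0], [0, 0, 0, 0, 0, -0.06, 0], [0, 0, 0, 0, 0, -0.07, 0], [0, 0, 0, 0, 0, -0.08, 0], [0, 0, 0, 0, 0, -0.08, 0], [0, 0, 0, 0, 0, -0.08, 0], [0, 0, 0, 0, 0, -0.08, 0], [0, 0, 0, 0, 0, -0.08, 0], [0, 0, 0, 0, 0, -0.07, 0], [0, 0, 0, 0, 0, -0.06, 0], [0, 0, 0, 0, 0, -0.04, 0], [0, 0, 0, 0, 0, -0.02, 0], [0, 0, 0, 0, 0, 0, 0], [0, 0, 0, 0, 0, 0, 0]],
  ],
  squeeze=60,
)

```text
clock: 13.82
position: [0.544, -0.1869, 0.1901]
ee_rot: [0.707, 0.707, -0.0, -0.0]
ft_force: [0.7, -0.0, -2.5]
grip_width: 0.577
grasp_force: 62.2
```

Request:
send_rows(
  plan=[
    [[0, 0, 0, 0.02, 0.004, 0, 0], [0, 0, 0, 0.04, 0.004, 0, 0], [0, 0, 0, 0.06, 0.004, 0, 0], [0, 0, 0, 0.08, 0.005, 0, 0], [0, 0, 0, 0.085, 0.005, 0, 0], [0, 0, 0, 0.085, 0.005, 0, 0], [0, 0, 0, 0.085, 0.005, 0, 0], [0, 0, 0, 0.085, 0.005, 0, 0], [0, 0, 0, 0.085, 0.005, 0, 0], [0, 0, 0, 0.085, 0.005, 0, 0], [0, 0, 0, 0.085, 0.005, 0, 0], [0, 0, 0, 0.085, 0.005, 0, 0], [0, 0, 0, 0.085, 0.005, 0, 0], [0, 0, 0, 0.085, 0.005, 0, 0], [0, 0, 0, 0.085, 0.005, 0, 0], [0, 0, 0, 0.08, 0.004, 0, 0], [0, 0, 0, 0.06, 0.004, 0, 0], [0, 0, 0, 0.04, 0.004, 0, 0], [0, 0, 0, 0, 0, 0, 0], [0, 0, 0, 0, 0, 0, 0]],
  ],
)

```text
clock: 15.48
position: [0.5607, 0.0761, 0.1903]
ee_rot: [0.707, 0.708, -0.0, 0.0]
ft_force: [1.0, -1.1, -2.9]
grip_width: 0.569
grasp_force: 62.2
```

Run:
```python
from h import *
o=get_obs();p=o["position"];print(p,o["grip_width"],o["ft_force"],o["joint_pos"].round(2))
im=cv2.cvtColor(optics.camera("scene"),cv2.COLOR_RGB2BGR);cv2.imwrite("pics/scene4.png",im)
tp=cv2.cvtColor(optics.camera("top"),cv2.COLOR_RGB2BGR);cv2.imwrite("pics/top4.png",tp)
u,v=226,200
c=cv2.resize(im[v-60:v+60,u-50:u+50],(500,600),interpolation=cv2.INTER_CUBIC)
d=cv2.resize(tp[130:250,144:204],(300,600),interpolation=cv2.INTER_CUBIC)
cv2.imwrite("pics/g7.png",np.hstack([c,d]))
```

```text
[0.56072503 0.07605675 0.19034763] 0.5687984839788708 [ 1.03606235 -1.05676287 -2.89814438] [ 0.34  0.29 -0.66  1.63  0.18  1.29 -0.35]
```

View pics/g7.png

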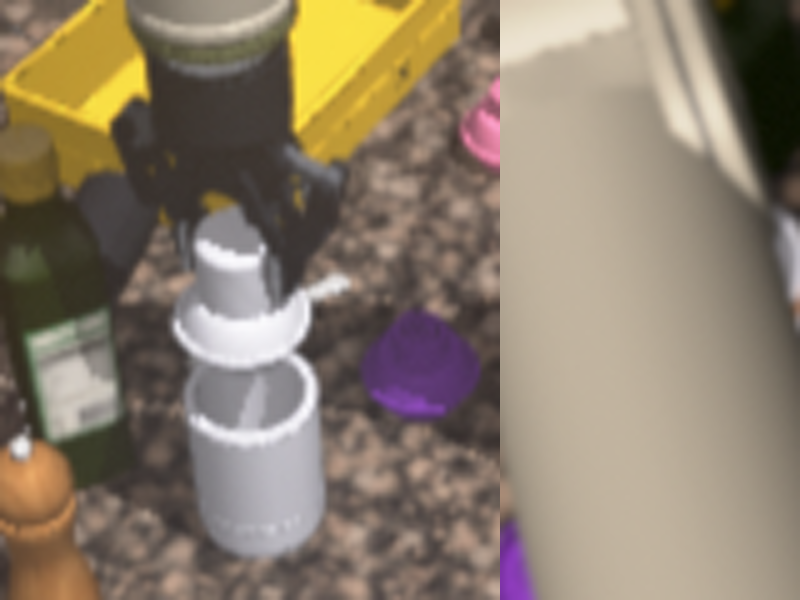

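The view shows the strainer with its cap held upright, flange centre at crop (242,322), above the shaker mouth at (252,390). The bottle and mill are clear. I'll compute the alignment.

Run:
```python
from h import *
s=cv2.imread("pics/scene4.png")
L=np.array([.5607,.0762])
for z in(.15,.16,.165,.17,.175,.18):print(z,proj("scene",[*L,z]),plane("scene",224.4,204.4,z))
# flange width rows: horizontal extent of bright pixels
g=s.min(2).astype(int)
for r in range(186,216,2):
    x=np.where((g[r,200:250]>165)&((s[r,200:250].max(1).astype(int)-g[r,200:250])<25))[0]
    if len(x):print(r,200+x.min(),200+x.max(),len(x))
# same-relative reference: shaker lip in scene0 & now
fits("scene",s,(226,212),20,(190,205,220))
```

```text
0.15 [225.6 209.3] [0.57370886 0.06035076 0.15      ]
0.16 [225.3 206.9] [0.56812063 0.06854183 0.16      ]
0.165 [225.2 205.7] [0.56532652 0.07263737 0.165     ]
0.17 [225.  204.5] [0.5625324  0.07673291 0.17      ]
0.175 [224.9 203.3] [0.55973829 0.08082845 0.175     ]
0.18 [224.8 202. ] [0.55694417 0.08492398 0.18      ]
188 215 217 3
190 215 228 10
192 217 227 11
194 221 227 7
196 222 245 12
198 222 243 16
200 222 237 12
202 214 237 21
204 211 237 25
206 211 236 26
208 212 235 24
210 214 234 21
212 218 236 16
214 236 238 3
scene 190 c [228.24 209.18] ax [33.6 42.2] 38
scene 205 c [226.33 218.83] ax [19.8 25. ] 80
scene 205 c [229.34 203.23] ax [16.5 37.2] 77
scene 220 c [226.24 218.68] ax [19.2 24.7] 81
scene 220 c [226.07 203.61] ax [17.3 23.2] 72
```

Request:
send_rows(
  plan=[
    [[0, 0, 0, 0, 0, 0.02, 0], [0, 0, 0, 0, 0, 0.04, 0], [0, 0, 0, 0, 0, 0.04, 0], [0, 0, 0, 0, 0, 0.04, 0], [0, 0, 0, 0, 0, 0.02, 0], [0, 0, 0, 0, 0, 0.02, 0], [0, 0, 0, 0, 0, 0, 0]],
  ],
  squeeze=80,
)

```text
clock: 16.17
position: [0.5604, 0.0759, 0.1534]
ee_rot: [0.707, 0.707, -0.001, -0.0]
ft_force: [0.4, 0.3, -2.1]
grip_width: 0.568
grasp_force: 82.7
```

Request:
send_rows(
  plan=[
    [[0, 0, 0, 0, 0, 0.01, 0], [0, 0, 0, 0, 0, 0.01, 0], [0, 0, 0, 0, 0, 0.01, 0], [0, 0, 0, 0, 0, 0, 0]],
  ],
)

```text
clock: 16.5
position: [0.5607, 0.076, 0.1482]
ee_rot: [0.707, 0.707, -0.0, -0.0]
ft_force: [-0.4, 0.8, -2.9]
grip_width: 0.568
grasp_force: 82.7
```

Request:
send_rows(
  plan=[
    [[0, 0, 0, 0, 0, 0.01, 0], [0, 0, 0, 0, 0, 0.01, 0], [0, 0, 0, 0, 0, 0, 0]],
  ],
)

```text
clock: 16.75
position: [0.5607, 0.076, 0.1441]
ee_rot: [0.707, 0.707, -0.0, -0.0]
ft_force: [0.2, -0.2, -3.0]
grip_width: 0.57
grasp_force: 82.7
```

Request:
send_rows(
  plan=[
    [[0, 0, 0, 0, 0, 0.01, 0], [0, 0, 0, 0, 0, 0.01, 0], [0, 0, 0, 0, 0, 0, 0]],
  ],
)

```text
clock: 17.0
position: [0.5606, 0.076, 0.1401]
ee_rot: [0.707, 0.707, -0.0, -0.0]
ft_force: [0.4, -0.1, -1.7]
grip_width: 0.57
grasp_force: 82.7
```

Request:
send_rows(
  plan=[
    [[0, 0, 0, 0, 0, 0.01, 0], [0, 0, 0, 0, 0, 0.005, 0], [0, 0, 0, 0, 0, 0, 0]],
  ],
)

```text
clock: 17.25
position: [0.5614, 0.0761, 0.1379]
ee_rot: [0.707, 0.707, 0.0, 0.0]
ft_force: [0.8, -0.4, 0.2]
grip_width: 0.564
grasp_force: 83.2
```

Request:
send_rows(
  plan=[
    [[0, 0, 0, 0, 0, 0.005, 0], [0, 0, 0, 0, 0, 0.005, 0], [0, 0, 0, 0, 0, 0, 0]],
  ],
)

```text
clock: 17.5
position: [0.5615, 0.0763, 0.1363]
ee_rot: [0.707, 0.707, 0.001, 0.001]
ft_force: [1.2, 0.7, 3.2]
grip_width: 0.57
grasp_force: 83.7
```

Request:
send_rows(
  plan=[
    [[0, 0, 0, 0, 0, 0.005, 0], [0, 0, 0, 0, 0, 0.005, 0], [0, 0, 0, 0, 0, 0, 0]],
  ],
)

```text
clock: 17.75
position: [0.5607, 0.076, 0.1332]
ee_rot: [0.707, 0.707, -0.0, -0.0]
ft_force: [1.8, -0.5, -0.3]
grip_width: 0.566
grasp_force: 83.7
```

Request:
send_rows(
  plan=[
    [[0, 0, 0, 0, 0, 0.005, 0], [0, 0, 0, 0, 0, 0.005, 0], [0, 0, 0, 0, 0, 0, 0]],
  ],
)

```text
clock: 18.0
position: [0.5601, 0.0759, 0.1306]
ee_rot: [0.707, 0.707, -0.001, -0.001]
ft_force: [0.6, -0.4, -4.2]
grip_width: 0.567
grasp_force: 83.4
```

Request:
send_rows(
  plan=[
    [[0, 0, 0, 0, 0, 0.005, 0], [0, 0, 0, 0, 0, 0.005, 0], [0, 0, 0, 0, 0, 0, 0]],
  ],
)

```text
clock: 18.25
position: [0.5606, 0.0759, 0.129]
ee_rot: [0.707, 0.707, -0.0, -0.0]
ft_force: [0.7, -0.5, -2.7]
grip_width: 0.574
grasp_force: 83.4
```

Request:
send_rows(
  plan=[
    [[0, 0, 0, 0, 0, 0.005, 0], [0, 0, 0, 0, 0, 0.005, 0], [0, 0, 0, 0, 0, 0, 0]],
  ],
)

```text
clock: 18.5
position: [0.5612, 0.076, 0.1281]
ee_rot: [0.707, 0.707, 0.0, 0.0]
ft_force: [-0.6, -0.4, 2.9]
grip_width: 0.571
grasp_force: 83.9
```

Request:
send_rows(
  plan=[
    [[0, 0, 0, 0, 0, 0.005, 0], [0, 0, 0, 0, 0, 0, 0]],
  ],
)

```text
clock: 18.67
position: [0.5614, 0.0761, 0.128]
ee_rot: [0.707, 0.707, 0.0, 0.001]
ft_force: [-4.3, -1.6, 11.8]
grip_width: 0.569
grasp_force: 84.6
```

It bottoms at a reported z of 0.128, exactly the expected home height, after a snap. One last 1 mm press, then a check.

Request:
send_rows(
  plan=[
    [[0, 0, 0, 0, 0, 0.004, 0], [0, 0, 0, 0, 0, 0, 0], [0, 0, 0, 0, 0, 0, 0]],
  ],
)

```text
clock: 18.92
position: [0.5616, 0.0762, 0.128]
ee_rot: [0.707, 0.707, 0.001, 0.001]
ft_force: [-6.3, -2.7, 18.2]
grip_width: 0.564
grasp_force: 85.1
```

Request:
send_rows(
  plan=[
    [[0, 0, 0, 0, 0, -0.009, 0], [0, 0, 0, 0, 0, -0.004, 0], [0, 0, 0, 0, 0, 0, 0]],
  ],
  squeeze=50,
)

```text
clock: 19.17
position: [0.5611, 0.076, 0.1284]
ee_rot: [0.707, 0.707, 0.0, 0.0]
ft_force: [1.9, 1.2, -1.3]
grip_width: 0.569
grasp_force: 83.0
```

Now I draw the cap up slowly.

Request:
send_rows(
  plan=[
    [[0, 0, 0, 0, 0, -0.003, 0], [0, 0, 0, 0, 0, -0.003, 0], [0, 0, 0, 0, 0, 0, 0]],
  ],
)

```text
clock: 19.42
position: [0.5606, 0.076, 0.1291]
ee_rot: [0.707, 0.707, -0.0, -0.0]
ft_force: [0.3, -1.2, -3.6]
grip_width: 0.565
grasp_force: 82.8
```

Request:
send_rows(
  plan=[
    [[0, 0, 0, 0, 0, -0.005, 0], [0, 0, 0, 0, 0, -0.005, 0], [0, 0, 0, 0, 0, -0.005, 0], [0, 0, 0, 0, 0, -0.005, 0], [0, 0, 0, 0, 0, 0, 0]],
  ],
)

```text
clock: 19.83
position: [0.5612, 0.0761, 0.1342]
ee_rot: [0.707, 0.707, 0.0, 0.0]
ft_force: [-0.8, -0.8, 1.3]
grip_width: 0.568
grasp_force: 83.1
```

Request:
send_rows(
  plan=[
    [[0, 0, 0, 0, 0, -0.01, 0], [0, 0, 0, 0, 0, -0.02, 0], [0, 0, 0, 0, 0, -0.02, 0], [0, 0, 0, 0, 0, -0.02, 0], [0, 0, 0, 0, 0, -0.03, 0], [0, 0, 0, 0, 0, -0.04, 0], [0, 0, 0, 0, 0, -0.06, 0], [0, 0, 0, 0, 0, -0.06, 0], [0, 0, 0, 0, 0, -0.06, 0], [0, 0, 0, 0, 0, -0.06, 0], [0, 0, 0, 0, 0, -0.06, 0], [0, 0, 0, 0, 0, -0.04, 0], [0, 0, 0, 0, 0, -0.02, 0], [0, 0, 0, 0, 0, 0, 0], [0, 0, 0, 0, 0, 0, 0]],
  ],
)

```text
clock: 21.08
position: [0.5607, 0.076, 0.2333]
ee_rot: [0.707, 0.707, -0.0, -0.0]
ft_force: [0.2, 0.1, -0.2]
grip_width: 0.564
grasp_force: 83.1
```

Run:
```python
from h import *
o=get_obs();print(o["position"],o["grip_width"],o["ft_force"],o["grasp_force"])
s=cv2.cvtColor(optics.camera("scene"),cv2.COLOR_RGB2BGR);cv2.imwrite("pics/scene5.png",s)
for n,z in(("base",0),("flange",.1165),("spout",.155)):print(n,proj("scene",[.561,.0762,z]))
g=s.min(2).astype(int);a=s.max(2).astype(int)
for r in range(176,252,3):
    x=np.where((g[r,195:260]>120)&((a-g)[r,195:260]<18))[0]+195
    if len(x):print(r,x.min(),x.max(),len(x),int(np.median(g[r,x])))
```

```text
[0.56073128 0.07598222 0.2332653 ] 0.5643658467433993 [ 0.22325141  0.07420386 -0.24904052] 83.08640956878662
base [228.9 242. ]
flange [226.3 217. ]
spout [225.3 208.1]
176 213 226 14 141
179 214 227 14 234
182 215 227 13 185
185 215 230 14 168
188 215 228 14 170
191 217 228 12 168
197 237 245 9 207
200 235 235 1 121
203 229 229 1 125
206 195 230 13 221
209 195 233 20 224
212 195 237 26 217
215 195 239 30 193
218 195 239 32 235
221 195 239 31 232
224 195 239 29 221
227 215 239 25 196
230 216 240 25 175
233 216 240 25 175
236 216 240 25 173
239 217 240 24 173
242 217 240 24 173
245 218 239 22 177
248 220 236 17 168
251 225 230 6 137
```

```bash
python3 -c "
from workcell import job
print(job.hand_in())"
```

```text
the job is handed in; nothing more can be done
None
```

The job is handed in at about 21 s of the 48 s: the strainer snapped home in the upright shaker, the cap came off afterwards, and the gripper ends holding the cap about 100 mm above its seated position; the verdict wasn't shown, so this rests on my force, height and camera readings.

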